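Lay a telescope barrel in the V cradle and clamp it

ROBOT

A 6-joint arm with a two-finger parallel gripper is mounted at the origin on the work surface. World frame = base frame: x ahead of the robot, y to its left, z up, the work surface at z = 0. Lengths are in m, angles in rad, forces in N, time in s.
With the tool pointing down it reaches from about 0.25 to 0.725 m from the base axis. Payload 4 kg.
Tool frame: the origin (TCP) lies between the finger pads; the fingertips stand 11 mm ahead of it and the grasp point (between the pads) lies 8 mm behind it; z points along the fingers, x is the direction in which the jaws open and shut, and the axes are right-handed (so a half turn about z gives the same grasp; the last joint's range is limited). The gripper opens to 85 mm and grips with 20 to 120 N. Pads are 22 mm wide; open, the fingers measure 114 mm over their backs; the gripper's body (76 mm by 85 mm) begins 54 mm behind the grasp point. The pads swing forward as they close: fully open they stand 13 mm farther back than shut.
Start: joints at [1.305, 0.241, 0.005, 1.335, 0, 1.571], TCP at [0.131, 0.482, 0.242] pointing down, gripper open.
Joint ranges: [-2.72, 2.72], [-1.05, 1.87], [-1.09, 1.28], [-1.99, 2.15], [-1.42, 1.44], [-3.14, 3.14]. Speed limits (rad/s): [2.79, 2.79, 3.14, 3.14, 3.14, 3.14].

INTERFACE

Orientations are given as a unit quaternion [x, y, z, w].
In Python, from station import * gives the robot as it stands.
- The arm moves only by the tool arm_command, never from a script. Its argument "series" is a list of rows, each an object of numbers: "x", "y", "z": the shift along the world's x, y, z in mm; "wx", "wy", "wz": the turn, a rotation vector about the world's x, y, z in degrees. A call has 1 to 20 rows; each row shifts and turns the commanded pose from where the row before left it; what a row does not reach is not made up. A row lasts 1/10 s, in which the tool goes at most 50 mm and 8.59 degrees, less where a joint would pass 70% of its speed; a pose out of reach is approached as far as the arm can. A call with a gripper value outside its range is refused whole. "jaw" is the opening, from -1 (shut) to 1 (fully open), set as the call begins (left out, the last holds). The fingers move at their own pace and stop on an object; the grip force is fixed at half the most. Time passes only in rows, so rows that do not move let the fingers close. It gives the time, the measured TCP pose, the force and the opening at its end, in the units of the state.
- state(): the state, without advancing time (a new reading comes with each control period).
- grab_frame(name): name is "scene" or "top" or "wrist"; returns (picture, depth): 384x512x3 uint8, red, green, blue; 384x512 float32, m along the optical axis (not along the pixel's ray), 0 where there is no reading.
- camera_info(name): a dict with "fx", "fy", "cx", "cy" (pixels), "k1" (the pictures are not rectified: a ray, as slopes to the right and down, at radius r is drawn at 1 + k1 r^2 times it, then the intrinsics apply), "xyz" and "attitude" of the camera in the world; the wrist camera has in their place "tool_from_camera" (4x4, takes a point from camera to tool coordinates, whose origin is the TCP and whose axes are the tool frame's). Camera axes: x right, y up, looking along -z (the intrinsics and any distortion apply to the point x, -y, -z); pixel columns grow to the right and rows downward; lengths in m; the calibration is good to about 2 mm. A picture is of the moment at which its call begins: read the wrist's pose just before it. camera_info takes no time and is no camera call.
- sign_off(): hands the job in, once; it reports no verdict.
The state is a dict: "time_s": time; "joint_pos": joint angles; "qd": joint speeds; "joint_efforts": joint torques, N m; "eef_pos": TCP position; "eef_rot": TCP orientation; "ft_force": force on the tool from outside, world axes, zero at the start; "wrist_torque": the same for the moment, N m; "opening": opening from 0.0 (shut) to 1.0 (fully open).
Only numpy, scipy, OpenCV 4.12 (cv2) and the standard library are available. Lean on these libraries where they do the work, as an engineer would, in place of code of your own. Each camera call takes 0.05 s, during which the arm holds its last target.

TASK

Take the telescope barrel from its wooden rest and lower it gently, not dropping it, into the two vees of the bench cradle, about centred end to end, with the wide objective head at the toggle-clamp end. Let go so that it settles and centres itself in the vees while the clamp is still open, then push the clamp's handle fully down until it locks and the pad holds the barrel. Leave the other things on the bench where they are.

Things in the scene. Friction and masses are not known exactly. Their poses are not given: they have to be found in the camera images.
- tube: the telescope barrel, 0.3 to 0.6 kg: a plain grey cylinder 44 mm in diameter and 156 mm long, with a wider black objective head (56 mm diameter, 24 mm long) on its +x end and a narrower black eyepiece (30 mm, 18 mm long) on its -x end; 198 mm in all. Origin on its axis at the middle of the plain barrel (half-way up); x along the axis towards the objective. Any roll about x
- tube_objective (a point): centre of the glass at the objective end of the telescope barrel, on its axis, 102 mm from the barrel's middle in its +x; axes as those of tube
- rest: low wooden rest, fixed to the bench: a 140 x 84 x 8 mm board with two shallow notched uprights (14 mm thick, at x = +-52 mm, 35 mm high) in which the barrel lies at the start, its axis 42 mm above the bench along the rest's x, objective towards +x, middle within 8 mm of the rest's. Origin under the board's middle, on the bench; z up
- cradle: the bench cradle, fixed: a green base plate 12 mm thick, 170 mm along x, from y = +50 to -110 mm; on it two steel uprights at x = +55 and -55 mm, each 16 mm thick, 68 mm wide and reaching 50 mm above the bench, with a 90-degree vee; 94 mm free between them. The toggle clamp stands beside the upright at +x, on the -y side. Origin on the bench under the midpoint between the vees; z up
- cradle_seat (a point): where the middle of the barrel belongs: on the axis of a 44 mm barrel lying in both vees, midway between them, 55 mm above the cradle's origin. x runs along the vees towards the one with the clamp; z up; axes of cradle
- clamp_grip (a point): middle of the black grip sleeve of the clamp's handle (round, 18 mm thick, 75 mm long). y of this frame points along the handle to the clamp, z square to it, out of the side to push. The handle's angle is that between z and vertical: 1.0 to 1.15 rad at the start (open), about level (locked). The raised handle reaches 210 mm above the bench
- clamp_arm: the clamp's arm, linked to the handle. Pushed down, the handle swings it over the barrel and locks over centre in the last 0.1 rad, with a few N; elsewhere the handle stays where it is left. In the cradle's frame the grip's middle keeps x = 55 and passes y, z (mm) = -117, 166 at 1.1 rad; -137, 156 at 0.8; -147, 144 at 0.5; -148, 125 at 0.2; -149, 108 at 0. Origin at the arm's pivot
- clamp_pad: round rubber pad (16 mm diameter) at the end of the clamp's arm; origin on its stem, 17 mm from the pad's face. With the handle up, arm and pad stand upright beside the vee, clear of the barrel's way, up to 160 mm above the bench. Clamped, the pad presses with about 8 N on the top of the barrel over the middle of the vee at x = +55 mm
- carton: bystander: a closed cardboard box 160 x 120 x 85 mm; origin under its middle
- spray_bottle: bystander: a pale lens-cleaner spray bottle, 68 mm in diameter, 180 mm tall; origin under its middle
- tribrach: bystander: a green and steel levelling base with three foot screws, 110 mm across, 60 mm high; origin under its middle
- screwdriver: bystander: a screwdriver 170 mm long lying on the bench
Mind the look-alikes: they are no part of the job. Leave any blue or pink look-alike of the tube alone.

How it is judged:
By the outcome, as a careful person would: the job done as asked, in the order asked, and still so for the second after the job is handed in, with the robot touching nothing.
It also fails if it takes over 58 s, if anything falls off the work surface, if the arm or the gripper's body presses on something with over 40 N, if the wrist force passes 120 N, or if a joint passes its speed limit or range.

## Working session

There is one attempt and no reset: what is moved stays moved. The work goes in short steps, Python scripts to look and compute and a tool call to move; the robot and the scene stay as the last step left them, time stands still between calls to the robot, and variables do not carry over. Pictures are saved under pics/ and viewed, and the job is handed in when it is done.

Besides the shell and the picture viewer there is one more tool, called after "Request:" as name(argument=value, ...), one argument or row to a line, values as JSON. arm_command: Moves the arm, as the interface text tells. Its arguments: {"type":"object","properties":{"series":{"type":"array","items":{"type":"object","properties":{"x":{"type":"number"},"y":{"type":"number"},"z":{"type":"number"},"wx":{"type":"number"},"wy":{"type":"number"},"wz":{"type":"number"}}}},"jaw":{"type":"number"}},"required":["series"]}

```bash
ls; mkdir -p pics
cat > h.py <<'E'
from station import *
import numpy as np, cv2
from scipy.spatial.transform import Rotation as R
def save(n,im,): cv2.imwrite('pics/'+n,im[...,::-1])
def cam(name,st=None):
    c=camera_info(name)
    if name=='wrist':
        T=np.eye(4);T[:3,:3]=R.from_quat(st['eef_rot']).as_matrix();T[:3,3]=st['eef_pos'];T=T@np.array(c['tool_from_camera'])
        return c,T
    T=np.eye(4);a=np.array(c['attitude']);T[:3,:3]=R.from_quat(a).as_matrix() if a.size==4 else a.reshape(3,3);T[:3,3]=c['xyz'];return c,T
def slopes(c,u,v):
    K=np.array([[c['fx'],0,c['cx']],[0,c['fy'],c['cy']],[0,0,1.]])
    p=np.stack([np.ravel(u),np.ravel(v)],1).astype(float)[:,None]
    return cv2.undistortPoints(p,K,np.array([c['k1'],0,0,0.]))[:,0]
def onplane(c,T,u,v,z):
    s=slopes(c,u,v);d=np.c_[s[:,0],-s[:,1],-np.ones(len(s))]@T[:3,:3].T;o=T[:3,3]
    return o+d*((z-o[2])/d[:,2])[:,None]
def cloud(c,T,D):
    v,u=np.mgrid[:D.shape[0],:D.shape[1]];s=slopes(c,u,v);d=D.ravel()
    P=np.c_[s[:,0]*d,-s[:,1]*d,-d]@T[:3,:3].T+T[:3,3]
    P[d==0]=np.nan
    return P.reshape(D.shape+(3,))
E
python3 - <<'E'
from h import *
st=state();print(st)
for n in('scene','top'):
    print(camera_info(n));im,D=grab_frame(n);save(n+'0.png',im);np.savez('pics/'+n+'0.npz',im=im,D=D)
print(camera_info('wrist'))
E
```

```text
pics
{'time_s': 0.0, 'joint_pos': array([1.30498148e+00, 2.41423728e-01, 3.69798431e-03, 1.33519250e+00,
       3.91878710e-05, 1.57079502e+00]), 'qd': array([-0.00131239, -0.00066524,  0.00150072,  0.00068675, -0.00077843,
        0.00064256]), 'joint_efforts': array([ 3.33378030e-04, -3.72322440e+01,  2.52405632e+01,  1.70174288e-02,
        1.61137218e-04,  6.70095105e-06]), 'eef_pos': array([0.13117412, 0.48184511, 0.24139755]), 'eef_rot': array([ 7.94573138e-01,  6.07167524e-01, -8.54908489e-04,  6.28610972e-04]), 'ft_force': array([ 0.06972855, -0.43427864,  0.52918235]), 'wrist_torque': array([ 0.05018567,  0.0231982 , -0.03172598]), 'opening': 0.9994214953110587}
{'fx': 354.76095903315144, 'fy': 354.76095903315144, 'cx': 259.6319313512818, 'cy': 192.31591336082383, 'k1': 0.01649686324674415, 'xyz': array([1.46324589, 0.42610563, 1.24538645]), 'attitude': array([0.19924592, 0.2777909 , 0.76877077, 0.5404857 ])}
{'fx': 431.19825981346185, 'fy': 431.19825981346185, 'cx': 253.40018426570646, 'cy': 186.4420400799327, 'k1': -0.07227476852914994, 'xyz': array([0.39312001, 0.09281698, 1.59083912]), 'attitude': array([-0.03669432,  0.03491489,  0.71045785, -0.70191461])}
{'fx': 314.0630685454799, 'fy': 314.0630685454799, 'cx': 256.03676452454323, 'cy': 196.7391610772493, 'k1': -0.041929908074470966, 'tool_from_camera': array([[ 9.99999761e-01,  2.50568375e-04, -6.44149108e-04,
         1.83577195e-04],
       [ 7.56063090e-05, -9.66036446e-01, -2.58405841e-01,
        -6.57333382e-02],
       [-6.87019846e-04,  2.58405730e-01, -9.66036235e-01,
        -1.31911406e-01],
       [ 0.00000000e+00,  0.00000000e+00,  0.00000000e+00,
         1.00000000e+00]])}
```

View pics/scene0.png

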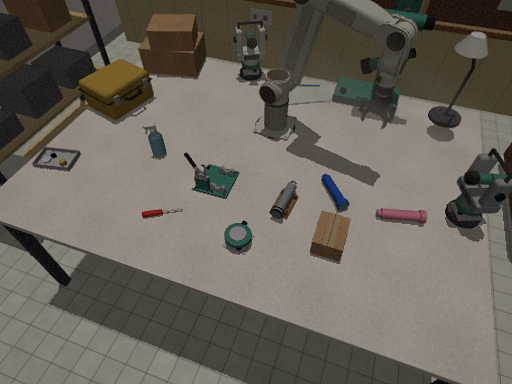

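View pics/top0.png

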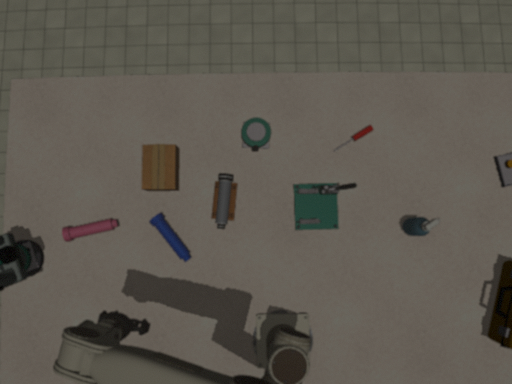

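The tube candidates in the top view are a grey barrel on the wooden rest (224,200), a blue one (170,237) and a pink one (90,230). The grey one on the rest fits the description. The cradle is at (316,206), with its handle pointing right. Next I'll enlarge both.

Run:
```python
from h import *
z=np.load('pics/top0.npz');im,D=z['im'],z['D']
crop=im[160:250,190:370];crop=cv2.convertScaleAbs(crop,alpha=1.8)
save('top_crop.png',cv2.resize(crop,None,fx=4.4,fy=4.4,interpolation=cv2.INTER_CUBIC))
z2=np.load('pics/scene0.npz')
crop=cv2.convertScaleAbs(z2['im'][140:260,170:310],alpha=1.8)
save('scene_crop.png',cv2.resize(crop,None,fx=5,fy=5,interpolation=cv2.INTER_CUBIC))
c,T=cam('top');P=cloud(c,T,D)
for (u,v) in [(224,200),(224,180),(223,225),(230,205),(300,190),(330,220),(280,240),(345,186)]: print(u,v,P[v,u].round(3))
```

```text
224 200 [0.501 0.201 0.065]
224 180 [0.572 0.2   0.071]
223 225 [0.413 0.206 0.053]
230 205 [0.486 0.182 0.016]
300 190 [ 0.536 -0.072  0.041]
330 220 [ 0.427 -0.183  0.011]
280 240 [0.356 0.001 0.005]
345 186 [ 0.535 -0.209  0.169]
```

View pics/top_crop.png

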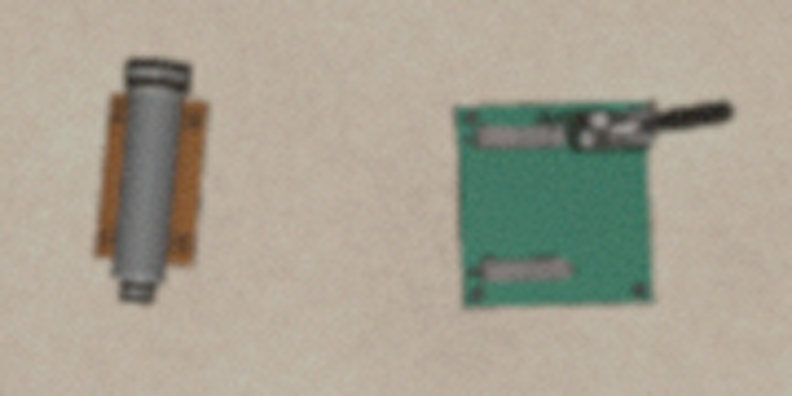

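View pics/scene_crop.png

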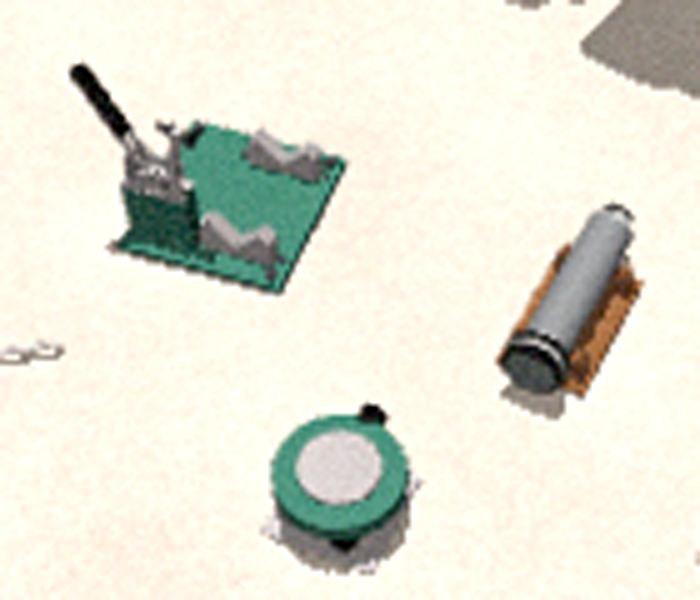

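The crops confirm it. The grey barrel's wide head points up in the image (world +x). The cradle's clamp upright is also on the +x side, with the clamp at -y. Next I'll measure both.

```bash
cat > m.py <<'E'
from h import *
def tube(P,x,y):
    m=(np.abs(P[...,0]-x)<.15)&(np.abs(P[...,1]-y)<.06)&(P[...,2]>.045)
    return P[m]
E
python3 - <<'E'
from m import *
z=np.load('pics/top0.npz');im,D=z['im'],z['D']
c,T=cam('top');P=cloud(c,T,D)
flat=P[100:130,50:120].reshape(-1,3);print('bench z',np.nanmedian(flat,0))
Q=tube(P,.49,.2);
a,b=np.polyfit(Q[:,0],Q[:,1],1);print('tube n',len(Q),'x',Q[:,0].min(),Q[:,0].max(),'y=',a,b,'y mid',a*.5+b,'yaw deg',np.degrees(np.arctan(a)))
hsv=cv2.cvtColor(im,cv2.COLOR_RGB2HSV)
g=cv2.inRange(hsv,(70,60,30),(95,255,255));g[:, :280]=0;g[:,360:]=0;g[:170]=0;g[240:]=0
cs,_=cv2.findContours(g,cv2.RETR_EXTERNAL,cv2.CHAIN_APPROX_NONE);k=max(cs,key=cv2.contourArea)
W=onplane(c,T,k[:,0,0],k[:,0,1],.012)
r=cv2.minAreaRect((W[:,:2]*1000).astype(np.float32));print('cradle rect',r,cv2.boxPoints(r))
# uprights by depth
for n in('top','scene'):
    zz=np.load(f'pics/{n}0.npz');c,T=cam(n);P=cloud(c,T,zz['D'])
    m=(P[...,0]>.35)&(P[...,0]<.65)&(P[...,1]>-.17)&(P[...,1]<-.02)&(P[...,2]>.025)
    U=P[m]
    for lo,hi in((.38,.46),(.5,.58)):
        u=U[(U[:,0]>lo)&(U[:,0]<hi)]
        print(n,len(u),u.min(0).round(3),u.max(0).round(3),np.median(u,0).round(3))
    m=(P[...,2]>.1)&(P[...,2]<.25)&(P[...,0]>.45)&(P[...,0]<.65)&(P[...,1]<-.1)&(P[...,1]>-.3)
    u=P[m];print('handle',len(u),u.min(0).round(3),u.max(0).round(3));
    if n=='scene': print(u[np.argsort(u[:,2])][::8].round(3))
    if n=='scene':
        Q=tube(P,.49,.2);print('tube scene',len(Q),Q.min(0),Q.max(0))
E
```

```text
bench z [ 0.8401957   0.74057597 -0.00216681]
tube n 665 x 0.4023012705550673 0.5995340844707473 y= -0.09994424934199571 0.25384294852911865 y mid 0.2038708238581208 yaw deg -5.70743046914562
cradle rect ((479.19134521484375, -131.47003173828125), (164.0855712890625, 154.62684631347656), 0.7716429829597473) [[ 396.1148    -55.268517]
 [ 398.1972   -209.88133 ]
 [ 562.2679   -207.67154 ]
 [ 560.1855    -53.05873 ]]
top 81 [ 0.416 -0.135  0.025] [ 0.431 -0.069  0.059] [ 0.424 -0.107  0.041]
top 172 [ 0.521 -0.168  0.025] [ 0.548 -0.068  0.16 ] [ 0.532 -0.134  0.047]
handle 153 [ 0.525 -0.24   0.1  ] [ 0.546 -0.131  0.206]
scene 63 [ 0.421 -0.136  0.026] [ 0.44  -0.066  0.054] [ 0.433 -0.105  0.037]
scene 207 [ 0.524 -0.17   0.026] [ 0.554 -0.063  0.156] [ 0.542 -0.146  0.056]
handle 142 [ 0.53  -0.236  0.1  ] [ 0.553 -0.13   0.205]
[[ 0.549 -0.195  0.1  ]
 [ 0.537 -0.152  0.104]
 [ 0.536 -0.191  0.108]
 [ 0.531 -0.198  0.113]
 [ 0.54  -0.154  0.119]
 [ 0.54  -0.153  0.126]
 [ 0.542 -0.151  0.134]
 [ 0.534 -0.197  0.141]
 [ 0.541 -0.136  0.145]
 [ 0.535 -0.162  0.149]
 [ 0.547 -0.203  0.152]
 [ 0.544 -0.204  0.155]
 [ 0.543 -0.204  0.16 ]
 [ 0.539 -0.209  0.166]
 [ 0.552 -0.215  0.176]
 [ 0.548 -0.221  0.182]
 [ 0.543 -0.218  0.191]
 [ 0.54  -0.223  0.198]]
tube scene 365 [0.4019797  0.17174292 0.0451168 ] [0.60654625 0.23601387 0.07216581]
```

Request:
arm_command(
  series=[
    {"x": 20, "y": -14, "z": 4, "wz": 1},
    {"x": 35, "y": -28, "z": 5, "wz": 1},
    {"x": 36, "y": -30, "z": 5, "wz": 1},
    {"x": 36, "y": -30, "z": 5, "wz": 1},
    {"x": 36, "y": -30, "z": 5, "wz": 1},
    {"x": 36, "y": -30, "z": 5, "wz": 1},
    {"x": 36, "y": -30, "z": 0, "wz": 1},
    {"x": 36, "y": -30, "z": 0, "wz": 1},
    {"x": 36, "y": -30, "z": 0, "wz": 1},
    {"x": 30, "y": -20, "z": 0, "wz": 0.5},
    {"x": 15, "y": -8, "z": 0},
    {"x": 0},
    {"x": 0},
    {"x": 0},
  ],
)

```text
validation failed for argument at $.se...
```

Run:
```python
from h import *
st=state();print(st['eef_pos'],R.from_quat(st['eef_rot']).as_matrix().round(3),st['joint_pos'],st['time_s'])
im,D=grab_frame('wrist');np.savez('pics/w1.npz',im=im,D=D,pos=st['eef_pos'],rot=st['eef_rot']);save('w1.png',im)
```

```text
[0.13121922 0.4819129  0.24151589] [[ 0.263  0.965 -0.   ]
 [ 0.965 -0.263 -0.002]
 [-0.002  0.    -1.   ]] [ 1.30497493e+00  2.41331345e-01  3.88716999e-03  1.33522596e+00
 -3.75449792e-05  1.57079159e+00] 0.1
```

View pics/w1.png

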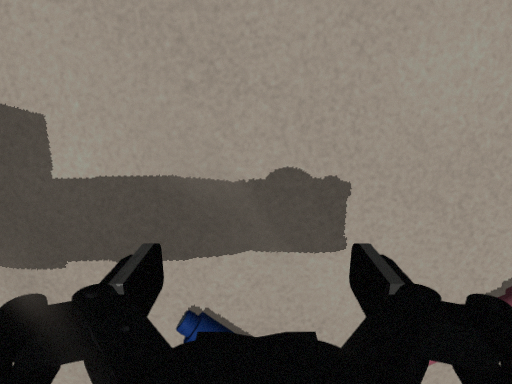

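Request:
arm_command(
  series=[
    {"x": 20, "y": -14, "z": 4, "wx": 0, "wy": 0, "wz": 1},
    {"x": 36, "y": -28, "z": 5, "wx": 0, "wy": 0, "wz": 1},
    {"x": 38, "y": -30, "z": 5, "wx": 0, "wy": 0, "wz": 1},
    {"x": 38, "y": -30, "z": 5, "wx": 0, "wy": 0, "wz": 1},
    {"x": 38, "y": -30, "z": 5, "wx": 0, "wy": 0, "wz": 1},
    {"x": 38, "y": -30, "z": 5, "wx": 0, "wy": 0, "wz": 1},
    {"x": 38, "y": -30, "z": 0, "wx": 0, "wy": 0, "wz": 1},
    {"x": 38, "y": -30, "z": 0, "wx": 0, "wy": 0, "wz": 1},
    {"x": 38, "y": -30, "z": 0, "wx": 0, "wy": 0, "wz": 1},
    {"x": 38, "y": -20, "z": 0, "wx": 0, "wy": 0, "wz": 0.5},
    {"x": 30, "y": -10, "z": 0, "wx": 0, "wy": 0, "wz": 0},
    {"x": 0, "y": 0, "z": 0, "wx": 0, "wy": 0, "wz": 0},
    {"x": 0, "y": 0, "z": 0, "wx": 0, "wy": 0, "wz": 0},
    {"x": 0, "y": 0, "z": 0, "wx": 0, "wy": 0, "wz": 0},
  ],
)

```text
time_s: 1.55
eef_pos: [0.5204, 0.2007, 0.271]
eef_rot: [0.741, 0.671, -0.001, -0.0]
ft_force: [-0.4, -0.0, 0.2]
opening: 1.0
```

```bash
cat > look.py <<'E'
from h import *
import sys
n=sys.argv[1]
st=state();print(st['eef_pos'].round(4),'\n',R.from_quat(st['eef_rot']).as_matrix().round(3),st['joint_pos'].round(2),st['time_s'])
im,D=grab_frame('wrist');np.savez(f'pics/{n}.npz',im=im,D=D,pos=st['eef_pos'],rot=st['eef_rot']);save(n+'.png',im)
E
python3 look.py w2
```

```text
[0.5204 0.2007 0.271 ] 
 [[ 0.099  0.995 -0.001]
 [ 0.995 -0.099 -0.   ]
 [-0.    -0.001 -1.   ]] [0.37 0.35 0.23 1.45 0.   0.47] 1.55
```

View pics/w2.png

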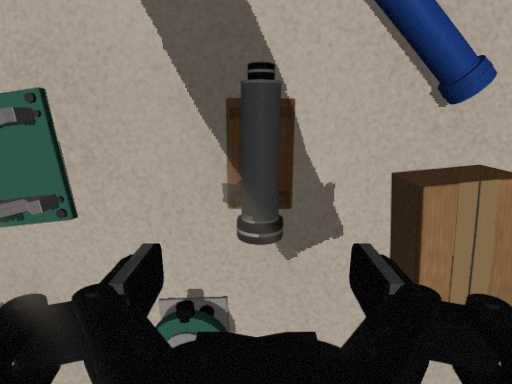

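The wrist view shows the grey barrel on the rest from (261,65), the eyepiece, to (261,240), the objective. The cradle's edge is at left and the carton at right.

```bash
cat >> m.py <<'E'
def wl(n):
    z=np.load(f'pics/{n}.npz');c,T=cam('wrist',{'eef_pos':z['pos'],'eef_rot':z['rot']});return z['im'],z['D'],c,T,cloud(c,T,z['D'])
E
python3 - <<'E'
from m import *
im,D,c,T,P=wl('w2')
print('bench',np.nanmedian(P[10:60,330:360].reshape(-1,3),0))
m=(np.abs(P[...,1]-.2)<.05)&(P[...,2]>.036)&(P[...,0]>.38)&(P[...,0]<.63)
m[245:]=0;Q=P[m];print(len(Q),Q.min(0),Q.max(0))
# bins along x: edges & top
a,b=np.polyfit(Q[:,0],Q[:,1],1);print('yaw',np.degrees(np.arctan(a)),'y at .5',a*.5+b)
for x in np.arange(.39,.62,.01):
    q=Q[np.abs(Q[:,0]-x)<.005]
    if len(q)>5: print(x.round(3),len(q),'y',q[:,1].min().round(4),q[:,1].max().round(4),((q[:,1].min()+q[:,1].max())/2).round(4),'ztop',np.percentile(q[:,2],95).round(4))
# axial extents along the centreline, from pixels' rays at known heights
E
```

```text
bench [0.37474364 0.32078939 0.00046321]
6892 [0.40264632 0.15334429 0.0360332 ] [0.60237067 0.24946337 0.27949599]
yaw -5.445635699088352 y at .5 0.2077584209115832
0.4 33 y 0.2041 0.2262 0.2152 ztop 0.0569
0.41 268 y 0.2022 0.2317 0.2169 ztop 0.0579
0.42 286 y 0.1945 0.2364 0.2155 ztop 0.0648
0.43 405 y 0.1933 0.2363 0.2148 ztop 0.0649
0.44 397 y 0.1921 0.2357 0.2139 ztop 0.0648
0.45 385 y 0.1834 0.2429 0.2132 ztop 0.0649
0.46 368 y 0.1905 0.2428 0.2167 ztop 0.0645
0.47 364 y 0.1901 0.232 0.2111 ztop 0.0647
0.48 359 y 0.189 0.2314 0.2102 ztop 0.0647
0.49 349 y 0.1879 0.2301 0.209 ztop 0.0647
0.5 358 y 0.1533 0.2294 0.1914 ztop 0.0649
0.51 361 y 0.1559 0.2495 0.2027 ztop 0.2771
0.52 342 y 0.1845 0.228 0.2063 ztop 0.0644
0.53 330 y 0.1834 0.2273 0.2053 ztop 0.0645
0.54 320 y 0.1822 0.225 0.2036 ztop 0.0644
0.55 316 y 0.1812 0.2242 0.2027 ztop 0.0646
0.56 306 y 0.18 0.2236 0.2018 ztop 0.0643
0.57 345 y 0.1737 0.2227 0.1982 ztop 0.0644
0.58 457 y 0.1717 0.2278 0.1997 ztop 0.0701
0.59 373 y 0.1705 0.2274 0.1989 ztop 0.0706
0.6 170 y 0.1703 0.225 0.1976 ztop 0.0702
```

Request:
arm_command(
  series=[
    {"x": 0, "y": -15, "z": 5, "wx": 0, "wy": 0, "wz": 0},
    {"x": 0, "y": -35, "z": 5, "wx": 0, "wy": 0, "wz": 1},
    {"x": 0, "y": -45, "z": 5, "wx": 0, "wy": 0, "wz": 1},
    {"x": 0, "y": -45, "z": 5, "wx": 0, "wy": 0, "wz": 1},
    {"x": 0, "y": -45, "z": 5, "wx": 0, "wy": 0, "wz": 1},
    {"x": 0, "y": -45, "z": 5, "wx": 0, "wy": 0, "wz": 1},
    {"x": 0, "y": -40, "z": 0, "wx": 0, "wy": 0, "wz": 1},
    {"x": 0, "y": -20, "z": 0, "wx": 0, "wy": 0, "wz": 0},
    {"x": 0, "y": -10, "z": 0, "wx": 0, "wy": 0, "wz": 0},
    {"x": 0, "y": 0, "z": 0, "wx": 0, "wy": 0, "wz": 0},
    {"x": 0, "y": 0, "z": 0, "wx": 0, "wy": 0, "wz": 0},
    {"x": 0, "y": 0, "z": 0, "wx": 0, "wy": 0, "wz": 0},
  ],
)

```text
time_s: 2.8
eef_pos: [0.5213, -0.0983, 0.3014]
eef_rot: [0.705, 0.709, 0.0, -0.0]
ft_force: [0.0, -0.1, 0.2]
opening: 0.998
```

```bash
python3 look.py w3
```

```text
[ 0.5213 -0.0983  0.3014] 
 [[-0.007  1.     0.   ]
 [ 1.     0.007  0.   ]
 [ 0.     0.    -1.   ]] [-0.19  0.29  0.22  1.5   0.   -0.19] 2.8
```

View pics/w3.png

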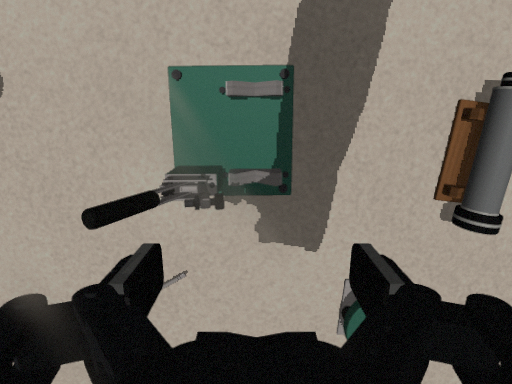

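The cradle is well in view. The base corners are near (168,66), (293,66) and (291,195), the vees run along rows 88 and 178, and the black handle grip goes from (95,217) to (160,198).

Run:
```python
from m import *
im,D,c,T,P=wl('w3')
print('bench',np.nanmedian(P[60:180,60:140].reshape(-1,3),0))
hsv=cv2.cvtColor(im,cv2.COLOR_RGB2HSV)
g=cv2.inRange(hsv,(70,60,20),(95,255,255));g[:,310:]=0;g[210:]=0
k=max(cv2.findContours(g,0,1)[0],key=cv2.contourArea)
W=onplane(c,T,k[:,0,0],k[:,0,1],.012)*1000
r=cv2.minAreaRect(W[:,:2].astype(np.float32));print(r);print(cv2.boxPoints(r))
# straight sides
def side(sel,ax):
    w=W[sel];o=1-ax;p=np.polyfit(w[:,o],w[:,ax],1);return p
xs,ys=W[:,0],W[:,1]
for name,s,ax in(('y+',(ys>ys.max()-4)&(xs>xs.min()+15)&(xs<xs.max()-15),1),('x-',(xs<xs.min()+4)&(ys>ys.min()+15)&(ys<ys.max()-15),0),('x+',(xs>xs.max()-4)&(ys>-120)&(ys<-70),0),('y-',(ys<ys.min()+4)&(xs>xs.min()+15)&(xs<xs.max()-50),1)):
    p=side(s,ax);print(name,s.sum(),np.degrees(np.arctan(p[0])),'at', np.polyval(p,480 if ax==1 else -100))
m=(P[...,2]>.02)&(P[...,2]<.055)&(P[...,1]>-.15)&(P[...,1]<-.06)
for lo,hi in((.40,.46),(.51,.57)):
    u=P[m&(P[...,0]>lo)&(P[...,0]<hi)];print('upright',len(u),np.percentile(u,2,axis=0).round(4),np.percentile(u,98,axis=0).round(4))
    for y in np.arange(-.142,-.06,.006):
        q=u[np.abs(u[:,1]-y)<.003]
        if len(q)>4: print(round(y,3),'z',np.median(q[:,2]).round(4),'x',np.percentile(q[:,0],[5,95]).round(4))
gray=im.max(2)
m=(gray<50)&(P[...,2]>.1)&(P[...,1]<-.18)&(P[...,0]>.48)&(P[...,0]<.6);m[240:]=0
q=P[m];print('grip',len(q),q.min(0),q.max(0));o=np.argsort(q[:,2])
for ch in np.array_split(o,8): print(q[ch].mean(0).round(4))
m=(P[...,2]>.06)&(P[...,1]>-.19)&(P[...,1]<-.08)&(P[...,0]>.48)&(P[...,0]<.6);m[235:]=0
q=P[m];print('arm',len(q),q.min(0).round(4),q.max(0).round(4))
for ch in np.array_split(np.argsort(q[:,2]),8): print(q[ch].min(0).round(3),q[ch].max(0).round(3))
```

```text
bench [ 4.64043637e-01 -3.10437198e-01  1.16892445e-04]
((481.3046875, -129.76348876953125), (167.72265625, 158.2760772705078), 0.6905120015144348)
[[ 396.49573   -51.64184 ]
 [ 398.4032   -209.90643 ]
 [ 566.11365  -207.88513 ]
 [ 564.2062    -49.620544]]
y+ 109 0.5024328301108353 at -51.56186492682132
x- 103 -0.5397447808847393 at 398.076986421373
x+ 29 2.539661570902094 at 563.6725169941501
y- 78 0.1365378677120487 at -207.6881602328913
upright 850 [ 0.4188 -0.1328  0.0242] [ 0.4351 -0.0685  0.0496]
-0.136 z 0.0423 x [0.4202 0.4351]
-0.13 z 0.045 x [0.4198 0.4352]
-0.124 z 0.0476 x [0.4198 0.4351]
-0.118 z 0.042 x [0.4194 0.435 ]
-0.112 z 0.0362 x [0.4196 0.4346]
-0.106 z 0.0299 x [0.4191 0.4342]
-0.1 z 0.0257 x [0.4188 0.4336]
-0.094 z 0.0307 x [0.4193 0.4342]
-0.088 z 0.0376 x [0.4195 0.4345]
-0.082 z 0.0435 x [0.4191 0.4341]
-0.076 z 0.0481 x [0.4184 0.4344]
-0.07 z 0.044 x [0.4192 0.4343]
upright 876 [ 0.5239 -0.1452  0.0211] [ 0.5439 -0.066   0.0497]
-0.142 z 0.0369 x [0.5241 0.546 ]
-0.13 z 0.043 x [0.5285 0.5434]
-0.124 z 0.0475 x [0.5284 0.5434]
-0.118 z 0.0425 x [0.5283 0
[... 332 characters left out ...]
 -0.23813498  0.10050296] [ 0.54583682 -0.19114197  0.20382877]
[ 0.5364 -0.1961  0.1337]
[ 0.5354 -0.2021  0.1533]
[ 0.5358 -0.2074  0.1639]
[ 0.5353 -0.2125  0.1741]
[ 0.5357 -0.2169  0.1829]
[ 0.5359 -0.2209  0.1906]
[ 0.536  -0.2276  0.1972]
[ 0.5377 -0.2281  0.2006]
arm 1653 [ 0.5235 -0.19    0.0601] [ 0.55   -0.1274  0.1585]
[ 0.524 -0.19   0.06 ] [ 0.55  -0.142  0.075]
[ 0.524 -0.19   0.075] [ 0.55  -0.144  0.078]
[ 0.524 -0.19   0.078] [ 0.548 -0.146  0.094]
[ 0.525 -0.19   0.094] [ 0.548 -0.151  0.1  ]
[ 0.525 -0.19   0.1  ] [ 0.548 -0.151  0.11 ]
[ 0.529 -0.19   0.11 ] [ 0.545 -0.128  0.148]
[ 0.529 -0.163  0.149] [ 0.544 -0.127  0.154]
[ 0.531 -0.163  0.154] [ 0.542 -0.131  0.158]
```

Request:
arm_command(
  series=[
    {"x": -4, "y": 15, "z": 0, "wx": 0, "wy": 0, "wz": 0},
    {"x": -4, "y": 35, "z": 0, "wx": 0, "wy": 0, "wz": -1},
    {"x": -4, "y": 45, "z": -5, "wx": 0, "wy": 0, "wz": -1},
    {"x": -5, "y": 45, "z": -15, "wx": 0, "wy": 0, "wz": -1},
    {"x": -5, "y": 45, "z": -20, "wx": 0, "wy": 0, "wz": -1},
    {"x": -5, "y": 45, "z": -20, "wx": 0, "wy": 0, "wz": -1},
    {"x": -5, "y": 40, "z": -30, "wx": 0, "wy": 0, "wz": -1.2},
    {"x": -3, "y": 25, "z": -30, "wx": 0, "wy": 0, "wz": 0},
    {"x": -2, "y": 13, "z": -20, "wx": 0, "wy": 0, "wz": 0},
    {"x": 0, "y": 0, "z": -10, "wx": 0, "wy": 0, "wz": 0},
    {"x": 0, "y": 0, "z": 0, "wx": 0, "wy": 0, "wz": 0},
    {"x": 0, "y": 0, "z": 0, "wx": 0, "wy": 0, "wz": 0},
    {"x": 0, "y": 0, "z": 0, "wx": 0, "wy": 0, "wz": 0},
  ],
)

```text
time_s: 4.15
eef_pos: [0.4854, 0.2079, 0.153]
eef_rot: [0.743, 0.669, 0.001, 0.001]
ft_force: [0.6, -0.5, 0.5]
opening: 0.998
```

```bash
python3 look.py w4
python3 - <<'E'
from m import *
im,D,c,T,P=wl('w4')
for x in np.arange(.40,.60,.01):
    m=(np.abs(P[...,1]-.21)<.05)&(P[...,2]>.044)&(P[...,2]<.08)&(np.abs(P[...,0]-x)<.003)
    q=P[m]
    if len(q)>5: print(x.round(3),len(q),'y',q[:,1].min().round(4),q[:,1].max().round(4),((q[:,1].min()+q[:,1].max())/2).round(4),'ztop',np.percentile(q[:,2],95).round(4))
m=(np.abs(P[...,1]-.21)<.04)&(P[...,2]>.044)&(P[...,2]<.08)
print(P[m][:,0].min(),P[m][:,0].max())
E
```

```text
[0.4854 0.2079 0.153 ] 
 [[ 0.105  0.995  0.003]
 [ 0.995 -0.105  0.001]
 [ 0.001  0.003 -1.   ]] [ 0.4   0.35 -0.09  1.13 -0.    0.51] 4.15
0.41 352 y 0.202 0.2315 0.2167 ztop 0.0579
0.42 387 y 0.1945 0.2303 0.2124 ztop 0.0647
0.43 496 y 0.1939 0.2358 0.2148 ztop 0.0647
0.44 481 y 0.1925 0.2353 0.2139 ztop 0.0645
0.45 466 y 0.1913 0.2345 0.2129 ztop 0.0646
0.46 461 y 0.1907 0.2333 0.212 ztop 0.0646
0.47 454 y 0.1894 0.2327 0.2111 ztop 0.0647
0.48 436 y 0.1883 0.232 0.2102 ztop 0.0646
0.49 412 y 0.1878 0.2301 0.209 ztop 0.0645
0.5 400 y 0.1864 0.2293 0.2079 ztop 0.0644
0.51 391 y 0.1851 0.2287 0.2069 ztop 0.0645
0.52 380 y 0.1842 0.2279 0.2061 ztop 0.0645
0.53 343 y 0.1836 0.2251 0.2044 ztop 0.0645
0.54 342 y 0.1822 0.2245 0.2033 ztop 0.0644
0.55 335 y 0.181 0.2238 0.2024 ztop 0.0645
0.56 311 y 0.1803 0.2231 0.2017 ztop 0.0646
0.57 329 y 0.1783 0.221 0.1996 ztop 0.0646
0.58 559 y 0.1719 0.2265 0.1992 ztop 0.0702
0.59 371 y 0.1702 0.2259 0.198 ztop 0.0706
0.40308269981421524 0.6024285510842133
```

View pics/w4.png

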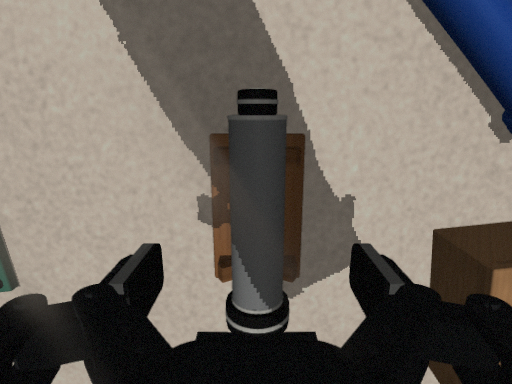

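The barrel stands straight between the fingers with its axis at column 258. I'll descend and grasp it.

Request:
arm_command(
  series=[
    {"x": -1.5, "y": 1.8, "z": -10, "wx": 0, "wy": 0, "wz": 0},
    {"x": 0, "y": 0, "z": -20, "wx": 0, "wy": 0, "wz": 0},
    {"x": 0, "y": 0, "z": -25, "wx": 0, "wy": 0, "wz": 0},
    {"x": 0, "y": 0, "z": -25, "wx": 0, "wy": 0, "wz": 0},
    {"x": 0, "y": 0, "z": -20, "wx": 0, "wy": 0, "wz": 0},
    {"x": 0, "y": 0, "z": -12, "wx": 0, "wy": 0, "wz": 0},
    {"x": 0, "y": 0, "z": -6, "wx": 0, "wy": 0, "wz": 0},
    {"x": 0, "y": 0, "z": 0, "wx": 0, "wy": 0, "wz": 0},
    {"x": 0, "y": 0, "z": 0, "wx": 0, "wy": 0, "wz": 0},
    {"x": 0, "y": 0, "z": 0, "wx": 0, "wy": 0, "wz": 0},
  ],
)

```text
time_s: 5.2
eef_pos: [0.4838, 0.2104, 0.0345]
eef_rot: [0.743, 0.67, 0.001, 0.0]
ft_force: [0.1, 0.0, 0.5]
opening: 0.995
```

Request:
arm_command(
  jaw=-1,
  series=[
    {"x": 0, "y": 0, "z": 0, "wx": 0, "wy": 0, "wz": 0},
    {"x": 0, "y": 0, "z": 0, "wx": 0, "wy": 0, "wz": 0},
    {"x": 0, "y": 0, "z": 0, "wx": 0, "wy": 0, "wz": 0},
    {"x": 0, "y": 0, "z": 0, "wx": 0, "wy": 0, "wz": 0},
    {"x": 0, "y": 0, "z": 0, "wx": 0, "wy": 0, "wz": 0},
    {"x": 0, "y": 0, "z": 0, "wx": 0, "wy": 0, "wz": 0},
    {"x": 0, "y": 0, "z": 0, "wx": 0, "wy": 0, "wz": 0},
    {"x": 0, "y": 0, "z": 0, "wx": 0, "wy": 0, "wz": 0},
    {"x": 0, "y": 0, "z": 0, "wx": 0, "wy": 0, "wz": 0},
    {"x": 0, "y": 0, "z": 0, "wx": 0, "wy": 0, "wz": 0},
  ],
)

```text
time_s: 6.2
eef_pos: [0.4831, 0.2091, 0.0343]
eef_rot: [0.743, 0.669, -0.0, 0.001]
ft_force: [-1.3, -3.3, 5.6]
opening: 0.494
```

Request:
arm_command(
  series=[
    {"x": 0, "y": 0, "z": 3, "wx": 0, "wy": 0, "wz": 0},
    {"x": 0, "y": 0, "z": 5, "wx": 0, "wy": 0, "wz": 0},
    {"x": 0, "y": 0, "z": 10, "wx": 0, "wy": 0, "wz": 0},
    {"x": 0, "y": 0, "z": 18, "wx": 0, "wy": 0, "wz": 0},
    {"x": 0, "y": 0, "z": 22, "wx": 0, "wy": 0, "wz": 0},
    {"x": 0, "y": 0, "z": 22, "wx": 0, "wy": 0, "wz": 0},
    {"x": 0, "y": 0, "z": 16, "wx": 0, "wy": 0, "wz": 0},
    {"x": 0, "y": 0, "z": 8, "wx": 0, "wy": 0, "wz": 0},
    {"x": 0, "y": 0, "z": 2, "wx": 0, "wy": 0, "wz": 0},
    {"x": 0, "y": 0, "z": 0, "wx": 0, "wy": 0, "wz": 0},
    {"x": 0, "y": 0, "z": 0, "wx": 0, "wy": 0, "wz": 0},
    {"x": 0, "y": 0, "z": 0, "wx": 0, "wy": 0, "wz": 0},
  ],
)

```text
time_s: 7.4
eef_pos: [0.4822, 0.2098, 0.1384]
eef_rot: [0.743, 0.67, -0.001, -0.0]
ft_force: [-0.1, -0.4, -3.8]
opening: 0.498
```

```bash
python3 look.py w5
cat > tp.py <<'E'
from m import *
import sys
im,D,c,T,P=wl(sys.argv[1]);z=np.load(f'pics/{sys.argv[1]}.npz')
Rt=R.from_quat(z['rot']).as_matrix();L=(P-z['pos'])@Rt   # tool coords
m=(np.abs(L[...,0])<.03)&(L[...,2]<.02)&(L[...,2]>-.05)&(L[...,1]<.0)&(L[...,1]>-.1)
q=L[m];print('eyepiece end at tool y',q[:,1].min())
for y in np.arange(-.095,.01,.01):
    a=q[np.abs(q[:,1]-y)<.004]
    if len(a)>10: print(y.round(3),len(a),'xmid',((a[:,0].min()+a[:,0].max())/2).round(4),(a[:,0].max()-a[:,0].min()).round(4),'top z',np.percentile(a[:,2],3).round(4))
E
python3 tp.py w5
```

```text
[0.4822 0.2098 0.1384] 
 [[ 0.103  0.995 -0.002]
 [ 0.995 -0.103 -0.001]
 [-0.001 -0.002 -1.   ]] [ 0.41  0.36 -0.11  1.1  -0.    0.51] 7.4
eyepiece end at tool y -0.08026018986519193
-0.075 1949 xmid 0.0003 0.0303 top z -0.0242
-0.065 2136 xmid 0.0004 0.0442 top z -0.0301
-0.055 2715 xmid 0.0003 0.0429 top z -0.0311
-0.045 2529 xmid 0.0002 0.043 top z -0.0308
-0.035 2362 xmid 0.0002 0.0428 top z -0.0307
-0.025 2180 xmid 0.0003 0.0428 top z -0.0306
-0.015 4354 xmid -0.0 0.06 top z -0.0473
-0.005 2514 xmid -0.0 0.06 top z -0.0308
```

View pics/w5.png

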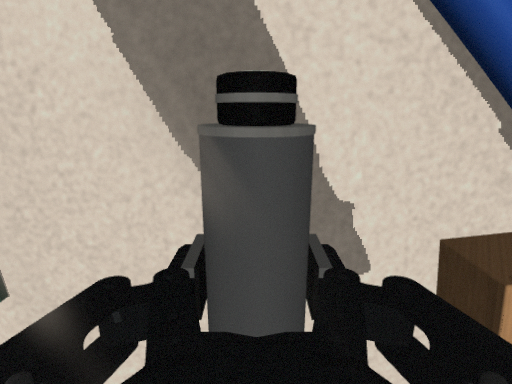

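The barrel is held level, with its middle 15.7 mm ahead of the TCP and its axis 8.8 mm above it. I'll carry it over.

Request:
arm_command(
  series=[
    {"x": 0, "y": -8, "z": 1, "wx": 0, "wy": 0, "wz": 0},
    {"x": -1.6, "y": -18, "z": 1, "wx": 0, "wy": 0, "wz": 0.6},
    {"x": -2, "y": -28, "z": 0, "wx": 0, "wy": 0, "wz": 0.8},
    {"x": -2, "y": -35, "z": 0, "wx": 0, "wy": 0, "wz": 0.8},
    {"x": -2, "y": -35, "z": 0, "wx": 0, "wy": 0, "wz": 0.8},
    {"x": -2, "y": -35, "z": 0, "wx": 0, "wy": 0, "wz": 0.8},
    {"x": -2, "y": -35, "z": 0, "wx": 0, "wy": 0, "wz": 0.8},
    {"x": -2, "y": -35, "z": 0, "wx": 0, "wy": 0, "wz": 1},
    {"x": -2, "y": -30, "z": 0, "wx": 0, "wy": 0, "wz": 1},
    {"x": -1, "y": -20, "z": 0, "wx": 0, "wy": 0, "wz": 0},
    {"x": 0, "y": -15, "z": 0, "wx": 0, "wy": 0, "wz": 0},
    {"x": 0, "y": -8, "z": 0, "wx": 0, "wy": 0, "wz": 0},
    {"x": 0, "y": -4, "z": 0, "wx": 0, "wy": 0, "wz": 0},
    {"x": 0, "y": 0, "z": 0, "wx": 0, "wy": 0, "wz": 0},
    {"x": 0, "y": 0, "z": 0, "wx": 0, "wy": 0, "wz": 0},
  ],
)

```text
time_s: 8.95
eef_pos: [0.4662, -0.0954, 0.1414]
eef_rot: [0.703, 0.712, 0.0, -0.0]
ft_force: [-0.5, 0.9, -3.9]
opening: 0.493
```

```bash
python3 look.py w6;python3 tp.py w6
python3 - <<'E'
from m import *
im,D,c,T,P=wl('w6')
im2,D2=grab_frame('scene');save('s6.png',cv2.resize(im2[120:240,150:330],None,fx=4,fy=4,interpolation=cv2.INTER_CUBIC))
m=(P[...,2]>.015)&(P[...,2]<.055)&(P[...,1]>-.15)&(P[...,1]<-.06)&(P[...,0]>.40)&(P[...,0]<.46)
u=P[m]
if len(u): print(np.percentile(u,2,axis=0),np.percentile(u,98,axis=0))
E
```

```text
[ 0.4662 -0.0954  0.1414] 
 [[-0.012  1.    -0.   ]
 [ 1.     0.012  0.   ]
 [ 0.    -0.    -1.   ]] [-0.2   0.26 -0.24  1.07  0.   -0.21] 8.95
eyepiece end at tool y -0.08008726248272065
-0.075 1952 xmid 0.0003 0.0301 top z -0.0243
-0.065 2123 xmid 0.0003 0.0437 top z -0.03
-0.055 2714 xmid 0.0004 0.043 top z -0.031
-0.045 2537 xmid 0.0003 0.043 top z -0.0308
-0.035 2361 xmid 0.0003 0.0428 top z -0.0307
-0.025 2204 xmid 0.0004 0.0427 top z -0.0306
-0.015 4338 xmid -0.0 0.06 top z -0.047
-0.005 2510 xmid -0.0 0.0599 top z -0.0307
[ 0.40169788 -0.14511859  0.01534785] [ 0.42983873 -0.06003661  0.01847385]
```

View pics/w6.png

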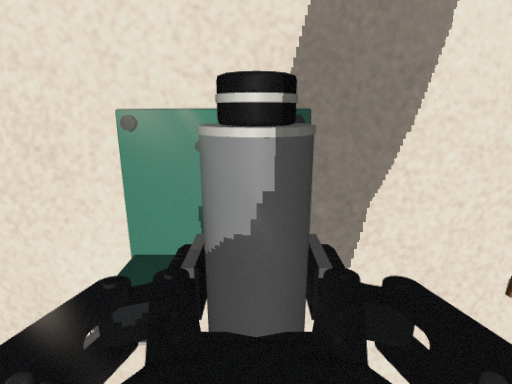

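View pics/s6.png

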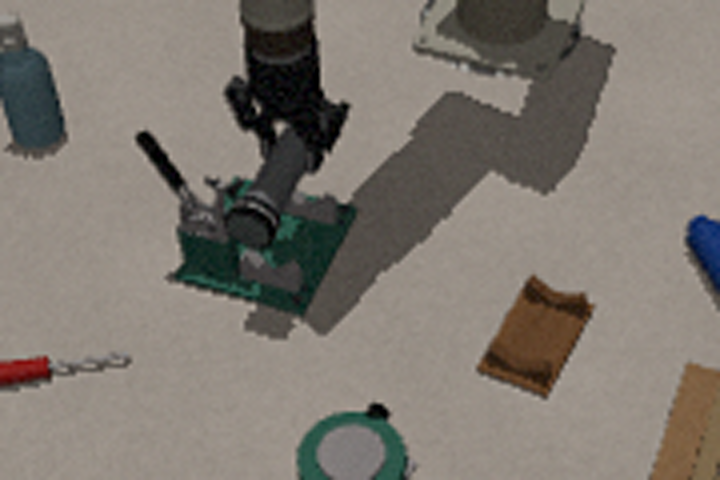

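Request:
arm_command(
  series=[
    {"x": -0.5, "y": -2, "z": -5, "wx": 0, "wy": 0, "wz": 0},
    {"x": 0, "y": -2, "z": -10, "wx": 0, "wy": 0, "wz": 0},
    {"x": 0, "y": -0.5, "z": -15, "wx": 0, "wy": 0, "wz": 0},
    {"x": 0, "y": 0, "z": -15, "wx": 0, "wy": 0, "wz": 0},
    {"x": 0, "y": 0, "z": -15, "wx": 0, "wy": 0, "wz": 0},
    {"x": 0, "y": 0, "z": -12, "wx": 0, "wy": 0, "wz": 0},
    {"x": 0, "y": 0, "z": -9, "wx": 0, "wy": 0, "wz": 0},
    {"x": 0, "y": 0, "z": -6, "wx": 0, "wy": 0, "wz": 0},
    {"x": 0, "y": 0, "z": -3, "wx": 0, "wy": 0, "wz": 0},
    {"x": 0, "y": 0, "z": -1, "wx": 0, "wy": 0, "wz": 0},
    {"x": 0, "y": 0, "z": 0, "wx": 0, "wy": 0, "wz": 0},
    {"x": 0, "y": 0, "z": 0, "wx": 0, "wy": 0, "wz": 0},
  ],
)

```text
time_s: 10.25
eef_pos: [0.4662, -0.1006, 0.051]
eef_rot: [0.703, 0.711, 0.0, 0.0]
ft_force: [-0.6, 1.2, -4.4]
opening: 0.494
```

```bash
python3 look.py w7;python3 tp.py w7|head -4
```

```text
[ 0.4662 -0.1006  0.051 ] 
 [[-0.012  1.     0.001]
 [ 1.     0.012 -0.   ]
 [-0.     0.001 -1.   ]] [-0.21  0.37 -0.36  0.84  0.   -0.22] 10.25
eyepiece end at tool y -0.08011784323497521
-0.075 1942 xmid 0.0003 0.0303 top z -0.0243
-0.065 2115 xmid 0.0004 0.0439 top z -0.0301
-0.055 2719 xmid 0.0004 0.0429 top z -0.031
```

View pics/w7.png

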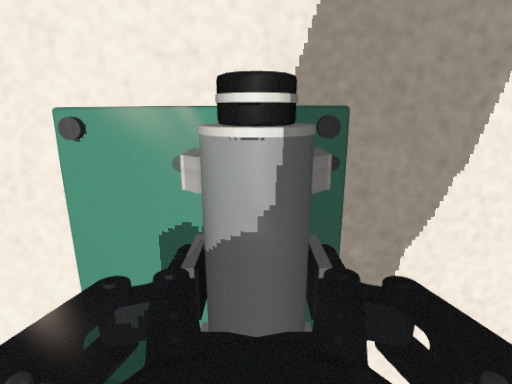

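The rear upright shows evenly on both sides of the barrel (181 to 330 against 203 to 314). I'll lower gently onto contact.

Request:
arm_command(
  series=[
    {"x": 0, "y": 0.5, "z": -1, "wx": 0, "wy": 0, "wz": 0},
    {"x": 0, "y": 0, "z": -1, "wx": 0, "wy": 0, "wz": 0},
    {"x": 0, "y": 0, "z": -1, "wx": 0, "wy": 0, "wz": 0},
    {"x": 0, "y": 0, "z": -0.5, "wx": 0, "wy": 0, "wz": 0},
    {"x": 0, "y": 0, "z": 0, "wx": 0, "wy": 0, "wz": 0},
    {"x": 0, "y": 0, "z": 0, "wx": 0, "wy": 0, "wz": 0},
  ],
)

```text
time_s: 10.9
eef_pos: [0.4662, -0.1005, 0.0475]
eef_rot: [0.703, 0.711, -0.0, 0.001]
ft_force: [-1.6, -3.5, 3.3]
opening: 0.498
```

Request:
arm_command(
  series=[
    {"x": 0, "y": -0.5, "z": 0, "wx": 0, "wy": 0, "wz": 0},
    {"x": 0, "y": -0.5, "z": 0, "wx": 0, "wy": 0, "wz": 0},
    {"x": 0, "y": 0, "z": 0, "wx": 0, "wy": 0, "wz": 0},
    {"x": 0, "y": 0, "z": 0, "wx": 0, "wy": 0, "wz": 0},
  ],
)

```text
time_s: 11.3
eef_pos: [0.4662, -0.1007, 0.0473]
eef_rot: [0.703, 0.711, 0.001, 0.0]
ft_force: [-1.5, 0.4, 5.1]
opening: 0.496
```

```bash
python3 -c "
from h import *
s=state();print(s['ft_force'],s['wrist_torque'],s['eef_pos'])"
```

```text
[-1.45304985  0.37404395  5.13831853] [-0.01512341  0.27140619  0.09923341] [ 0.46618416 -0.10065964  0.04731304]
```

Contact is made and the side force is about zero. I'll release.

Request:
arm_command(
  jaw=0.1,
  series=[
    {"x": 0, "y": 0, "z": 0, "wx": 0, "wy": 0, "wz": 0},
    {"x": 0, "y": 0, "z": 0, "wx": 0, "wy": 0, "wz": 0},
    {"x": 0, "y": 0, "z": 0, "wx": 0, "wy": 0, "wz": 0},
    {"x": 0, "y": 0, "z": 0, "wx": 0, "wy": 0, "wz": 0},
    {"x": 0, "y": 0, "z": 0, "wx": 0, "wy": 0, "wz": 0},
  ],
)

```text
time_s: 11.8
eef_pos: [0.4657, -0.1009, 0.0468]
eef_rot: [0.703, 0.711, -0.0, -0.0]
ft_force: [-0.4, -0.4, -0.2]
opening: 0.547
```

Request:
arm_command(
  jaw=0.7,
  series=[
    {"x": 0, "y": 0, "z": 0, "wx": 0, "wy": 0, "wz": 0},
    {"x": 0, "y": 0, "z": 0, "wx": 0, "wy": 0, "wz": 0},
    {"x": 0, "y": 0, "z": 0, "wx": 0, "wy": 0, "wz": 0},
    {"x": 0, "y": 0, "z": 0, "wx": 0, "wy": 0, "wz": 0},
    {"x": 0, "y": 0, "z": 0, "wx": 0, "wy": 0, "wz": 0},
    {"x": 0, "y": 0, "z": 0, "wx": 0, "wy": 0, "wz": 0},
  ],
)

```text
time_s: 12.4
eef_pos: [0.4658, -0.101, 0.047]
eef_rot: [0.703, 0.711, -0.0, 0.0]
ft_force: [0.2, -0.4, 0.2]
opening: 0.851
```

```bash
python3 look.py w8;python3 tp.py w8
```

```text
[ 0.4658 -0.101   0.047 ] 
 [[-0.012  1.     0.   ]
 [ 1.     0.012 -0.   ]
 [-0.     0.    -1.   ]] [-0.21  0.38 -0.36  0.83 -0.   -0.23] 12.4
eyepiece end at tool y -0.0798306547850356
-0.075 1903 xmid 0.0007 0.0297 top z -0.024
-0.065 2069 xmid 0.0004 0.0434 top z -0.0289
-0.055 2712 xmid 0.0006 0.0435 top z -0.0309
-0.045 3077 xmid 0.0 0.0599 top z -0.0307
-0.035 2829 xmid 0.0 0.0599 top z -0.0307
-0.025 2191 xmid 0.0004 0.0428 top z -0.0308
-0.015 2052 xmid 0.0003 0.0429 top z -0.0307
-0.005 1895 xmid 0.0006 0.0427 top z -0.0307
```

View pics/w8.png

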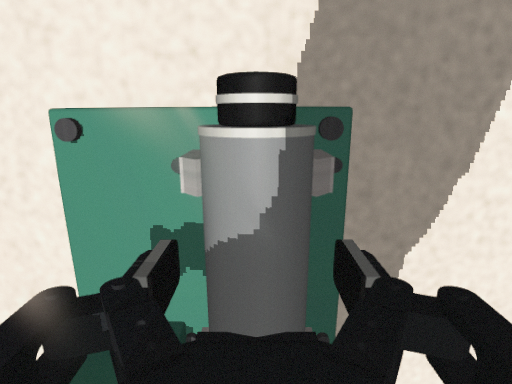

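The barrel is resting on its own with its axis about 55.8 mm up. I'll retreat straight up and look.

Request:
arm_command(
  series=[
    {"x": 0, "y": 0, "z": 5, "wx": 0, "wy": 0, "wz": 0},
    {"x": 0, "y": 0, "z": 12, "wx": 0, "wy": 0, "wz": 0},
    {"x": 0, "y": 0, "z": 20, "wx": 0, "wy": 0, "wz": 0},
    {"x": 0, "y": 0, "z": 30, "wx": 0, "wy": 0, "wz": 0},
    {"x": 0, "y": 0, "z": 35, "wx": 0, "wy": 0, "wz": 0},
    {"x": 0, "y": 0, "z": 35, "wx": 0, "wy": 0, "wz": 0},
    {"x": 5, "y": 0, "z": 35, "wx": 0, "wy": 0, "wz": 0},
    {"x": 15, "y": 0, "z": 30, "wx": 0, "wy": 0, "wz": 0},
    {"x": 20, "y": 0, "z": 30, "wx": 0, "wy": 0, "wz": 0},
    {"x": 10, "y": 0, "z": 20, "wx": 0, "wy": 0, "wz": 0},
    {"x": 0, "y": 0, "z": 0, "wx": 0, "wy": 0, "wz": 0},
    {"x": 0, "y": 0, "z": 0, "wx": 0, "wy": 0, "wz": 0},
    {"x": 0, "y": 0, "z": 0, "wx": 0, "wy": 0, "wz": 0},
  ],
)

```text
time_s: 13.75
eef_pos: [0.5144, -0.1008, 0.2975]
eef_rot: [0.703, 0.711, -0.001, -0.001]
ft_force: [-0.0, 0.8, 0.3]
opening: 0.849
```

```bash
python3 look.py w9
cat > chk.py <<'E'
from m import *
import sys
im,D,c,T,P=wl(sys.argv[1])
m=(np.abs(P[...,1]+.1)<.035)&(P[...,2]>.052)&(P[...,2]<.09)&(P[...,0]>.37)&(P[...,0]<.6)
print('tube x',P[m][:,0].min(),P[m][:,0].max())
for x in np.arange(.39,.59,.01):
    q=P[m&(np.abs(P[...,0]-x)<.003)]
    if len(q)>5: print(x.round(3),len(q),'y',q[:,1].min().round(4),q[:,1].max().round(4),((q[:,1].min()+q[:,1].max())/2).round(4),'ztop',np.percentile(q[:,2],95).round(4))
gray=im.max(2)
m=(gray<50)&(P[...,2]>.09)&(P[...,2]<.215)&(P[...,1]<-.19)&(P[...,0]>.48)&(P[...,0]<.6);m[245:]=0
q=P[m];
if len(q)>20:
  print('grip',len(q),q.min(0),q.max(0));o=np.argsort(q[:,2])
  for ch in np.array_split(o,8): print(q[ch].mean(0).round(4))
E
python3 chk.py w9
```

```text
[ 0.5144 -0.1008  0.2975] 
 [[-0.012  1.    -0.003]
 [ 1.     0.012  0.001]
 [ 0.001 -0.003 -1.   ]] [-0.19  0.28  0.2   1.49 -0.   -0.21] 13.75
tube x 0.3866293007392222 0.5843411672217121
0.39 152 y -0.1148 -0.0872 -0.101 ztop 0.0704
0.4 145 y -0.1147 -0.087 -0.1008 ztop 0.0704
0.41 229 y -0.1227 -0.0802 -0.1015 ztop 0.0778
0.42 219 y -0.1213 -0.0799 -0.1006 ztop 0.0777
0.43 219 y -0.1214 -0.0796 -0.1005 ztop 0.0778
0.44 226 y -0.1214 -0.0792 -0.1003 ztop 0.078
0.45 212 y -0.1215 -0.0804 -0.1009 ztop 0.0776
0.46 189 y -0.1217 -0.0801 -0.1009 ztop 0.0778
0.47 202 y -0.1202 -0.0787 -0.0995 ztop 0.0774
0.48 205 y -0.1203 -0.0784 -0.0993 ztop 0.0774
0.49 202 y -0.1203 -0.0781 -0.0992 ztop 0.0774
0.5 194 y -0.1203 -0.0778 -0.099 ztop 0.0777
0.51 181 y -0.1204 -0.0775 -0.099 ztop 0.0775
0.52 188 y -0.1204 -0.0772 -0.0988 ztop 0.0775
0.53 190 y -0.1206 -0.0767 -0.0986 ztop 0.0777
0.54 174 y -0.1191 -0.0781 -0.0986 ztop 0.0778
0.55 171 y -0.1192 -0.0778 -0.0985 ztop 0.0775
0.56 292 y -0.1256 -0.0711 -0.0983 ztop 0.0824
0.57 227 y -0.1255 -0.0709 -0.0982 ztop 0.0838
0.58 206 y -0.1256 -0.0706 -0.0981 ztop 0.0834
grip 1549 [ 0.52425465 -0.23836702  0.09321596] [ 0.54558406 -0.19001695  0.20322078]
[ 0.5361 -0.1958  0.1298]
[ 0.5352 -0.2018  0.1525]
[ 0.5355 -0.2074  0.1634]
[ 0.5353 -0.2122  0.1735]
[ 0.5353 -0.2167  0.1825]
[ 0.5357 -0.2209  0.1903]
[ 0.5358 -0.2275  0.1969]
[ 0.5373 -0.2278  0.2007]
```

View pics/w9.png

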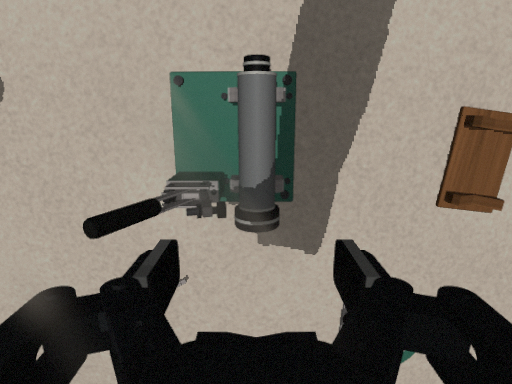

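The barrel is seated: level, yaw about +0.9°, middle at x≈0.4825 against the seat's 0.4813, clamp still open. The handle is at about 1.09 rad. I'll close the jaws and move to the barrel side of the grip.

Request:
arm_command(
  jaw=-1,
  series=[
    {"x": 4, "y": -10, "z": 0, "wx": 0, "wy": 0, "wz": 0},
    {"x": 6, "y": -24, "z": 0, "wx": 0, "wy": 0, "wz": 0},
    {"x": 6, "y": -25, "z": 0, "wx": 0, "wy": 0, "wz": 0},
    {"x": 5, "y": -18, "z": 0, "wx": 0, "wy": 0, "wz": 0},
    {"x": 1, "y": -7, "z": 0, "wx": 0, "wy": 0, "wz": 0},
    {"x": 0, "y": 0, "z": 0, "wx": 0, "wy": 0, "wz": 0},
    {"x": 0, "y": 0, "z": 0, "wx": 0, "wy": 0, "wz": 0},
    {"x": 0, "y": 0, "z": 0, "wx": 0, "wy": 0, "wz": 0},
    {"x": 0, "y": 0, "z": 0, "wx": 0, "wy": 0, "wz": 0},
  ],
)

```text
time_s: 14.7
eef_pos: [0.5377, -0.1842, 0.2992]
eef_rot: [0.703, 0.712, 0.0, 0.0]
ft_force: [-0.0, 0.7, -0.4]
opening: -0.002
```

Request:
arm_command(
  series=[
    {"x": 0, "y": 0, "z": -10, "wx": 0, "wy": 0, "wz": 0},
    {"x": 0, "y": 0, "z": -20, "wx": 0, "wy": 0, "wz": 0},
    {"x": 0, "y": 0, "z": -25, "wx": 0, "wy": 0, "wz": 0},
    {"x": 0, "y": 0, "z": -15, "wx": 0, "wy": 0, "wz": 0},
    {"x": 0, "y": 0, "z": -5, "wx": 0, "wy": 0, "wz": 0},
    {"x": 0, "y": 0, "z": 0, "wx": 0, "wy": 0, "wz": 0},
    {"x": 0, "y": 0, "z": 0, "wx": 0, "wy": 0, "wz": 0},
  ],
)

```text
time_s: 15.4
eef_pos: [0.5382, -0.1849, 0.2247]
eef_rot: [0.703, 0.711, 0.0, 0.001]
ft_force: [-0.5, 0.3, -1.0]
opening: -0.001
```

```bash
python3 look.py w10
```

```text
[ 0.5382 -0.1849  0.2247] 
 [[-0.012  1.     0.001]
 [ 1.     0.012 -0.   ]
 [-0.     0.001 -1.   ]] [-0.33  0.38  0.16  1.35  0.   -0.34] 15.4
```

View pics/w10.png

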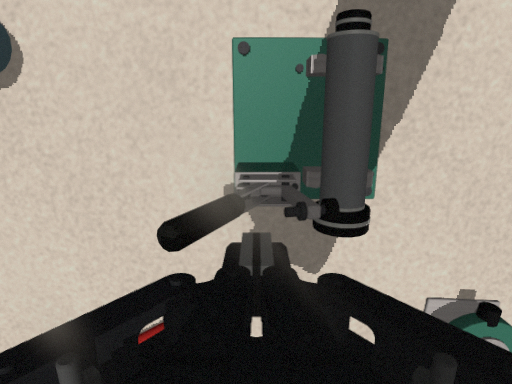

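The fingers (column 256) stand between the grip (from (170,235) to (240,200)) and the upright pad, and both are clear. I'll lower to the grip's height and then sweep.

Request:
arm_command(
  series=[
    {"x": -1, "y": 0, "z": -10, "wx": 0, "wy": 0, "wz": 0},
    {"x": 0, "y": 0, "z": -12, "wx": 0, "wy": 0, "wz": 0},
    {"x": 0, "y": 0, "z": -8, "wx": 0, "wy": 0, "wz": 0},
    {"x": 0, "y": -4, "z": 0, "wx": 0, "wy": 0, "wz": 0},
    {"x": 0, "y": -4, "z": 0, "wx": 0, "wy": 0, "wz": 0},
    {"x": 0, "y": -4, "z": 0, "wx": 0, "wy": 0, "wz": 0},
    {"x": 0, "y": -3, "z": 0, "wx": 0, "wy": 0, "wz": 0},
    {"x": 0, "y": 0, "z": 0, "wx": 0, "wy": 0, "wz": 0},
  ],
)

```text
time_s: 16.25
eef_pos: [0.537, -0.2007, 0.1943]
eef_rot: [0.703, 0.711, 0.0, 0.0]
ft_force: [-0.2, -0.5, -1.4]
opening: 0.002
```

```bash
python3 look.py w11
```

```text
[ 0.537  -0.2007  0.1943] 
 [[-0.011  1.     0.001]
 [ 1.     0.011 -0.   ]
 [-0.     0.001 -1.   ]] [-0.36  0.41  0.12  1.28 -0.   -0.37] 16.25
```

View pics/w11.png

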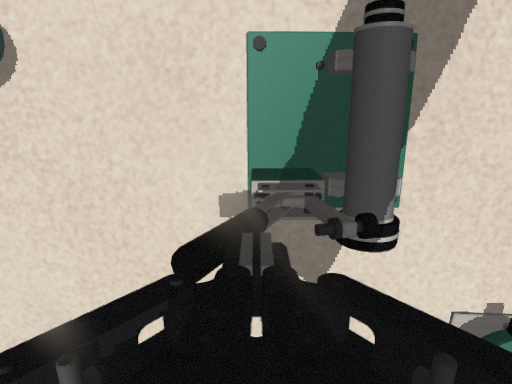

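Request:
arm_command(
  series=[
    {"x": 0, "y": -3, "z": 0, "wx": 0, "wy": 0, "wz": 0},
    {"x": 0, "y": -3, "z": 0, "wx": 0, "wy": 0, "wz": 0},
    {"x": 0, "y": -4, "z": -1, "wx": 0, "wy": 0, "wz": 0},
    {"x": 0, "y": -4, "z": -1.5, "wx": 0, "wy": 0, "wz": 0},
    {"x": 0, "y": -4, "z": -1.5, "wx": 0, "wy": 0, "wz": 0},
    {"x": 0, "y": -4, "z": -2, "wx": 0, "wy": 0, "wz": 0},
    {"x": 0, "y": -4, "z": -2, "wx": 0, "wy": 0, "wz": 0},
    {"x": 0, "y": -4, "z": -2, "wx": 0, "wy": 0, "wz": 0},
  ],
)

```text
time_s: 17.1
eef_pos: [0.5369, -0.2304, 0.1839]
eef_rot: [0.703, 0.711, 0.0, 0.0]
ft_force: [-0.3, 0.1, 1.8]
opening: 0.005
```

```bash
python3 look.py w12
python3 - <<'E'
from h import *
im,D=grab_frame('scene');save('s12.png',cv2.resize(cv2.convertScaleAbs(im[120:240,150:330],alpha=1.6),None,fx=4,fy=4,interpolation=cv2.INTER_CUBIC))
E
```

```text
[ 0.5369 -0.2304  0.1839] 
 [[-0.012  1.     0.   ]
 [ 1.     0.012 -0.   ]
 [-0.     0.    -1.   ]] [-0.41  0.44  0.13  1.27  0.   -0.42] 17.1
```

View pics/w12.png

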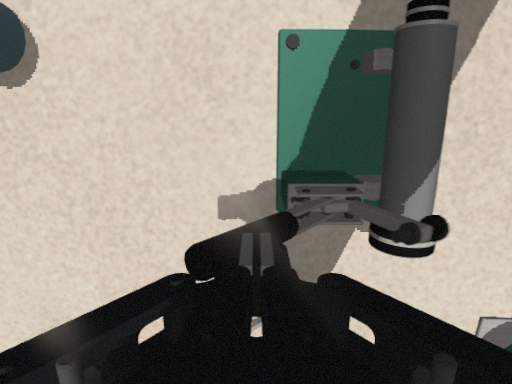

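View pics/s12.png

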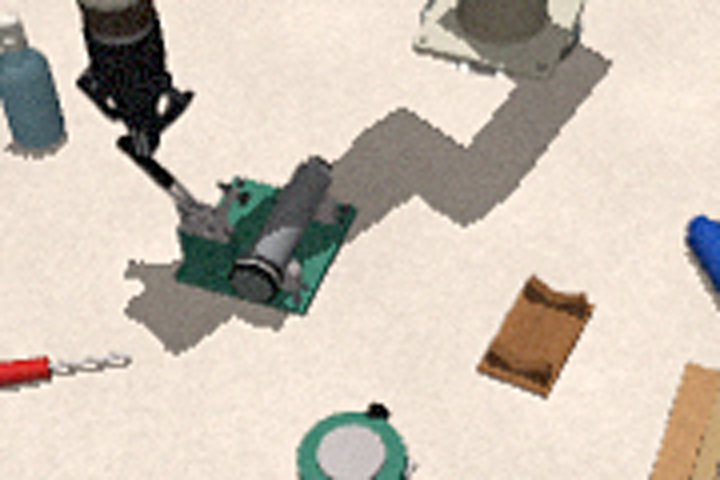

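The handle is moving down, and the arm and pad are already swinging over the barrel. I'll continue along the arc.

Request:
arm_command(
  series=[
    {"x": 0, "y": -4, "z": -3, "wx": 0, "wy": 0, "wz": 0},
    {"x": 0, "y": -4, "z": -3, "wx": 0, "wy": 0, "wz": 0},
    {"x": 0, "y": -4, "z": -4, "wx": 0, "wy": 0, "wz": 0},
    {"x": 0, "y": -3, "z": -4, "wx": 0, "wy": 0, "wz": 0},
    {"x": 0, "y": -2, "z": -4, "wx": 0, "wy": 0, "wz": 0},
    {"x": 0, "y": -1, "z": -4, "wx": 0, "wy": 0, "wz": 0},
    {"x": 0, "y": -1, "z": -4, "wx": 0, "wy": 0, "wz": 0},
    {"x": 0, "y": -1, "z": -4, "wx": 0, "wy": 0, "wz": 0},
    {"x": 0, "y": -1, "z": -4, "wx": 0, "wy": 0, "wz": 0},
  ],
)

```text
time_s: 18.1
eef_pos: [0.5365, -0.2508, 0.149]
eef_rot: [0.703, 0.711, -0.0, -0.0]
ft_force: [-0.4, 0.5, -0.3]
opening: -0.001
```

```bash
python3 look.py w13
```

```text
[ 0.5365 -0.2508  0.149 ] 
 [[-0.012  1.    -0.001]
 [ 1.     0.012  0.   ]
 [ 0.    -0.001 -1.   ]] [-0.44  0.48  0.1   1.2   0.   -0.45] 18.1
```

View pics/w13.png

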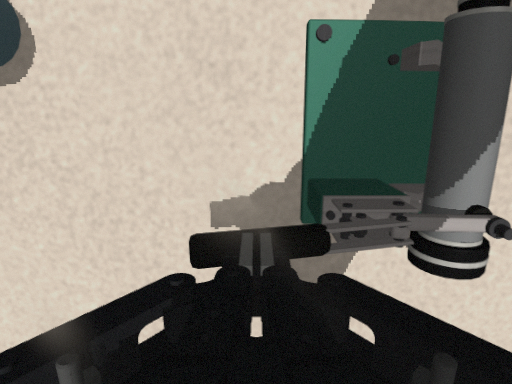

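Next is the last part, down to the lock. I expect the handle to be level at about TCP z = 128.

Request:
arm_command(
  series=[
    {"x": 0, "y": 0, "z": -3, "wx": 0, "wy": 0, "wz": 0},
    {"x": 0, "y": 0, "z": -3, "wx": 0, "wy": 0, "wz": 0},
    {"x": 0, "y": 0, "z": -3, "wx": 0, "wy": 0, "wz": 0},
    {"x": 0, "y": 0, "z": -3, "wx": 0, "wy": 0, "wz": 0},
    {"x": 0, "y": 0, "z": -3, "wx": 0, "wy": 0, "wz": 0},
    {"x": 0, "y": 0, "z": -2, "wx": 0, "wy": 0, "wz": 0},
    {"x": 0, "y": 0, "z": -2, "wx": 0, "wy": 0, "wz": 0},
    {"x": 0, "y": 0, "z": 0, "wx": 0, "wy": 0, "wz": 0},
  ],
)

```text
time_s: 18.95
eef_pos: [0.5363, -0.2504, 0.1301]
eef_rot: [0.703, 0.711, -0.0, -0.001]
ft_force: [-0.7, 0.0, -0.1]
opening: 0.002
```

Request:
arm_command(
  series=[
    {"x": 0, "y": 0, "z": -1, "wx": 0, "wy": 0, "wz": 0},
    {"x": 0, "y": 0, "z": -1, "wx": 0, "wy": 0, "wz": 0},
    {"x": 0, "y": 0, "z": -1, "wx": 0, "wy": 0, "wz": 0},
    {"x": 0, "y": 0, "z": -1, "wx": 0, "wy": 0, "wz": 0},
    {"x": 0, "y": 0, "z": 0, "wx": 0, "wy": 0, "wz": 0},
  ],
)

```text
time_s: 19.45
eef_pos: [0.5367, -0.2509, 0.1268]
eef_rot: [0.703, 0.711, -0.0, -0.0]
ft_force: [0.1, -0.2, 0.3]
opening: -0.001
```

```bash
python3 look.py w14
python3 - <<'E'
from m import *
print(state()['ft_force'])
im,D,c,T,P=wl('w14')
m=(im.max(2)<60)&(P[...,2]>.08)&(P[...,2]<.16)&(np.abs(P[...,0]-.537)<.02)&(P[...,1]<-.19);m[270:]=0
q=P[m]
for y in np.arange(-.30,-.19,.01):
    a=q[np.abs(q[:,1]-y)<.004]
    if len(a)>5: print(y.round(3),len(a),np.percentile(a[:,2],90).round(4))
E
```

```text
[ 0.5367 -0.2509  0.1268] 
 [[-0.012  1.    -0.   ]
 [ 1.     0.012  0.   ]
 [ 0.    -0.    -1.   ]] [-0.44  0.49  0.06  1.14  0.   -0.45] 19.45
[-0.1672609  -0.24597337 -0.32112943]
-0.28 494 0.1107
-0.27 483 0.1112
-0.26 594 0.1549
-0.25 396 0.1534
-0.24 587 0.1454
-0.23 536 0.1134
-0.22 542 0.114
-0.21 57 0.1135
-0.2 52 0.0983
```

View pics/w14.png

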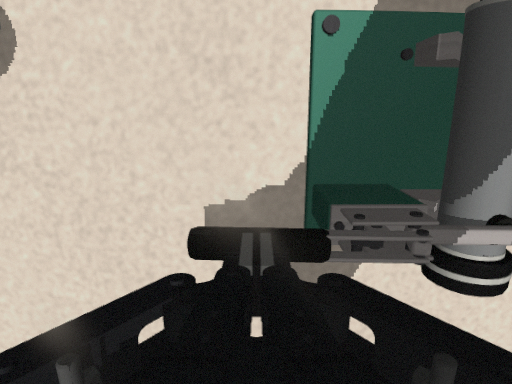

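The handle has dropped slightly past level (top 0.114 to 0.111) and away from the fingertips. I'll follow it down to confirm it's against its stop.

Request:
arm_command(
  series=[
    {"x": 0, "y": 0, "z": -1.5, "wx": 0, "wy": 0, "wz": 0},
    {"x": 0, "y": 0, "z": -1.5, "wx": 0, "wy": 0, "wz": 0},
    {"x": 0, "y": 0, "z": -1, "wx": 0, "wy": 0, "wz": 0},
    {"x": 0, "y": 0, "z": 0, "wx": 0, "wy": 0, "wz": 0},
  ],
)

```text
time_s: 19.9
eef_pos: [0.5369, -0.2511, 0.1231]
eef_rot: [0.703, 0.711, 0.0, 0.0]
ft_force: [-0.3, -0.5, 0.9]
opening: 0.001
```

Request:
arm_command(
  series=[
    {"x": 0, "y": 0, "z": -1, "wx": 0, "wy": 0, "wz": 0},
    {"x": 0, "y": 0, "z": -1, "wx": 0, "wy": 0, "wz": 0},
    {"x": 0, "y": 0, "z": 0, "wx": 0, "wy": 0, "wz": 0},
  ],
)

```text
time_s: 20.2
eef_pos: [0.5369, -0.2513, 0.1214]
eef_rot: [0.703, 0.711, -0.0, 0.0]
ft_force: [-1.5, -0.4, 5.6]
opening: 0.001
```

Request:
arm_command(
  series=[
    {"x": 0, "y": 0, "z": -1, "wx": 0, "wy": 0, "wz": 0},
    {"x": 0, "y": 0, "z": 0, "wx": 0, "wy": 0, "wz": 0},
  ],
)

```text
time_s: 20.4
eef_pos: [0.537, -0.2514, 0.1207]
eef_rot: [0.703, 0.711, -0.0, 0.001]
ft_force: [-1.6, -0.1, 6.6]
opening: 0.005
```

Request:
arm_command(
  series=[
    {"x": 0, "y": 0, "z": -1, "wx": 0, "wy": 0, "wz": 0},
    {"x": 0, "y": 0, "z": -1, "wx": 0, "wy": 0, "wz": 0},
    {"x": 0, "y": 0, "z": 0, "wx": 0, "wy": 0, "wz": 0},
  ],
)

```text
time_s: 20.7
eef_pos: [0.537, -0.2516, 0.1187]
eef_rot: [0.703, 0.711, -0.0, 0.001]
ft_force: [-1.3, -1.2, 7.1]
opening: 0.002
```

```bash
python3 look.py w15
cat > hz.py <<'E'
from m import *
import sys
im,D,c,T,P=wl(sys.argv[1])
m=(im.max(2)<60)&(P[...,2]>.08)&(P[...,2]<.16)&(np.abs(P[...,0]-.537)<.02)&(P[...,1]<-.19);m[270:]=0
q=P[m]
for y in np.arange(-.29,-.19,.01):
    a=q[np.abs(q[:,1]-y)<.004]
    if len(a)>5: print(y.round(3),len(a),np.percentile(a[:,2],90).round(4))
E
python3 hz.py w15
```

```text
[ 0.537  -0.2516  0.1187] 
 [[-0.011  1.     0.001]
 [ 1.     0.011 -0.001]
 [-0.001  0.001 -1.   ]] [-0.44  0.5   0.05  1.12 -0.   -0.45] 20.7
-0.29 21 0.1032
-0.28 502 0.1047
-0.27 488 0.1057
-0.26 566 0.1497
-0.25 385 0.1455
-0.24 592 0.1389
-0.23 561 0.1101
-0.22 580 0.1111
-0.21 22 0.1094
-0.2 62 0.0982
```

View pics/w15.png

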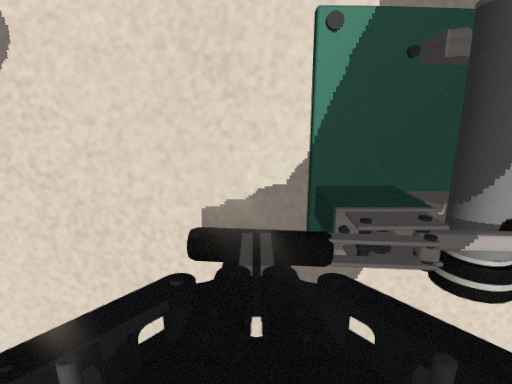

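Request:
arm_command(
  series=[
    {"x": 0, "y": 0, "z": -1, "wx": 0, "wy": 0, "wz": 0},
    {"x": 0, "y": 0, "z": -1, "wx": 0, "wy": 0, "wz": 0},
    {"x": 0, "y": 0, "z": 0, "wx": 0, "wy": 0, "wz": 0},
  ],
)

```text
time_s: 21.05
eef_pos: [0.5371, -0.2518, 0.117]
eef_rot: [0.703, 0.711, -0.0, 0.001]
ft_force: [-1.2, -1.4, 7.1]
opening: 0.002
```

Request:
arm_command(
  series=[
    {"x": 0, "y": 0, "z": -1, "wx": 0, "wy": 0, "wz": 0},
    {"x": 0, "y": 0, "z": -1, "wx": 0, "wy": 0, "wz": 0},
    {"x": 0, "y": 0, "z": 0, "wx": 0, "wy": 0, "wz": 0},
  ],
)

```text
time_s: 21.35
eef_pos: [0.5372, -0.2519, 0.1161]
eef_rot: [0.703, 0.711, -0.0, 0.002]
ft_force: [-2.3, -0.2, 11.6]
opening: -0.0
```

Request:
arm_command(
  series=[
    {"x": 0, "y": 0, "z": -1, "wx": 0, "wy": 0, "wz": 0},
    {"x": 0, "y": 0, "z": -1, "wx": 0, "wy": 0, "wz": 0},
    {"x": 0, "y": 0, "z": -1, "wx": 0, "wy": 0, "wz": 0},
    {"x": 0, "y": 0, "z": 0, "wx": 0, "wy": 0, "wz": 0},
  ],
)

```text
time_s: 21.75
eef_pos: [0.5375, -0.2521, 0.1148]
eef_rot: [0.703, 0.711, 0.0, 0.002]
ft_force: [-6.2, -0.2, 19.4]
opening: 0.001
```

```bash
python3 look.py w16;python3 hz.py w16
```

```text
[ 0.5375 -0.2521  0.1148] 
 [[-0.011  1.     0.004]
 [ 1.     0.011 -0.003]
 [-0.003  0.004 -1.   ]] [-0.44  0.5   0.05  1.11 -0.   -0.45] 21.75
-0.29 27 0.0975
-0.28 489 0.0997
-0.27 460 0.1011
-0.26 550 0.146
-0.25 403 0.142
-0.24 593 0.1337
-0.23 577 0.1073
-0.22 587 0.1086
-0.21 9 0.1059
-0.2 65 0.098
```

That's a firm stop at 19 N. I'll lift off and inspect.

Request:
arm_command(
  series=[
    {"x": 0, "y": 0, "z": 4, "wx": 0, "wy": 0, "wz": 0},
    {"x": 0, "y": 0, "z": 8, "wx": 0, "wy": 0, "wz": 0},
    {"x": 0, "y": 0, "z": 20, "wx": 0, "wy": 0, "wz": 0},
    {"x": 0, "y": 5, "z": 30, "wx": 0, "wy": 0, "wz": 0},
    {"x": 0, "y": 25, "z": 35, "wx": 0, "wy": 0, "wz": 0},
    {"x": 0, "y": 35, "z": 35, "wx": 0, "wy": 0, "wz": 0},
    {"x": 0, "y": 40, "z": 30, "wx": 0, "wy": 0, "wz": 0},
    {"x": 0, "y": 25, "z": 15, "wx": 0, "wy": 0, "wz": 0},
    {"x": 0, "y": 5, "z": 5, "wx": 0, "wy": 0, "wz": 0},
    {"x": 0, "y": 0, "z": 0, "wx": 0, "wy": 0, "wz": 0},
    {"x": 0, "y": 0, "z": 0, "wx": 0, "wy": 0, "wz": 0},
    {"x": 0, "y": 0, "z": 0, "wx": 0, "wy": 0, "wz": 0},
  ],
)

```text
time_s: 23.0
eef_pos: [0.5361, -0.1169, 0.2913]
eef_rot: [0.704, 0.711, -0.001, -0.001]
ft_force: [-0.8, 0.2, -0.3]
opening: -0.005
```

```bash
python3 look.py w17;python3 hz.py w17; python3 chk.py w17
python3 - <<'E'
from m import *
im,D,c,T,P=wl('w17')
m=(np.abs(P[...,0]-.537)<.012)&(P[...,2]>.085)&(P[...,1]>-.2)&(P[...,1]<-.06);m[260:]=0
q=P[m]
for y in np.arange(-.2,-.06,.01):
    a=q[np.abs(q[:,1]-y)<.004]
    if len(a)>3: print('arm',y.round(3),len(a),a[:,0].min().round(3),a[:,0].max().round(3),np.percentile(a[:,2],90).round(4))
im2,D2=grab_frame('scene');save('s17.png',cv2.resize(cv2.convertScaleAbs(im2[120:240,150:330],alpha=1.6),None,fx=4,fy=4,interpolation=cv2.INTER_CUBIC))
E
```

```text
[ 0.5361 -0.1169  0.2913] 
 [[-0.01   1.    -0.003]
 [ 1.     0.01   0.   ]
 [ 0.    -0.003 -1.   ]] [-0.21  0.33  0.25  1.5  -0.   -0.22] 23.0
-0.28 114 0.1115
-0.27 122 0.112
-0.26 112 0.1126
-0.25 112 0.113
-0.24 115 0.1137
-0.23 128 0.114
-0.22 127 0.1144
-0.21 49 0.1138
tube x 0.38628913766198925 0.5853557357514576
0.39 154 y -0.1146 -0.0879 -0.1013 ztop 0.0708
0.4 158 y -0.1155 -0.0877 -0.1016 ztop 0.071
0.41 253 y -0.1219 -0.0797 -0.1008 ztop 0.0779
0.42 236 y -0.1218 -0.0808 -0.1013 ztop 0.0775
0.43 233 y -0.1218 -0.0804 -0.1011 ztop 0.0777
0.44 233 y -0.1217 -0.0799 -0.1008 ztop 0.0775
0.45 230 y -0.1216 -0.0794 -0.1005 ztop 0.0778
0.46 224 y -0.1216 -0.0792 -0.1004 ztop 0.0779
0.47 217 y -0.1215 -0.0802 -0.1009 ztop 0.0775
0.48 212 y -0.1214 -0.0797 -0.1006 ztop 0.0773
0.49 203 y -0.1214 -0.0792 -0.1003 ztop 0.0778
0.5 209 y -0.1201 -0.0787 -0.0994 ztop 0.0773
0.51 195 y -0.12 -0.0799 -0.1 ztop 0.0772
0.52 193 y -0.1199 -0.0784 -0.0992 ztop 0.0774
0.53 205 y -0.1336 -0.0779 -0.1057 ztop 0.0863
0.54 55 y -0.0912 -0.0774 -0.0843 ztop 0.0752
0.55 171 y -0.1197 -0.0771 -0.0984 ztop 0.0775
0.56 294 y -0.1257 -0.0715 -0.0986 ztop 0.0823
0.57 244 y -0.1256 -0.0701 -0.0979 ztop 0.0836
0.58 225 y -0.1256 -0.0711 -0.0984 ztop 0.0829
grip 1058 [ 0.52920903 -0.28501842  0.10219377] [ 0.54572022 -0.21090862  0.11598185]
[ 0.534  -0.2577  0.1075]
[ 0.5358 -0.2561  0.1095]
[ 0.5372 -0.2571  0.1105]
[ 0.5376 -0.2551  0.1112]
[ 0.5376 -0.2519  0.1118]
[ 0.5378 -0.2396  0.1124]
[ 0.5376 -0.2353  0.1131]
[ 0.5374 -0.227   0.1141]
arm -0.2 42 0.526 0.549 0.1112
arm -0.19 166 0.525 0.549 0.1117
arm -0.18 164 0.525 0.549 0.112
arm -0.17 116 0.525 0.548 0.1125
arm -0.16 209 0.525 0.548 0.1122
arm -0.15 110 0.525 0.548 0.0997
arm -0.14 76 0.532 0.541 0.0965
arm -0.13 226 0.528 0.54 0.3031
arm -0.12 208 0.525 0.542 0.3099
arm -0.11 258 0.525 0.541 0.3043
arm -0.1 141 0.528 0.543 0.2968
arm -0.09 16 0.531 0.538 0.1043
```

View pics/w17.png

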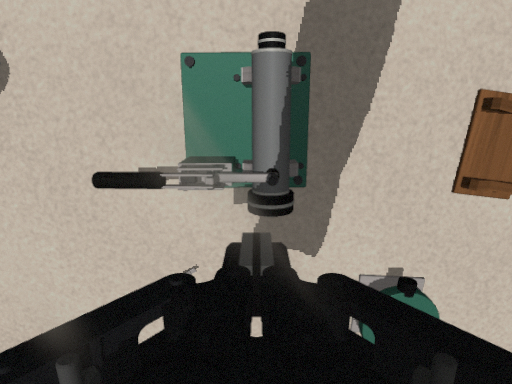

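View pics/s17.png

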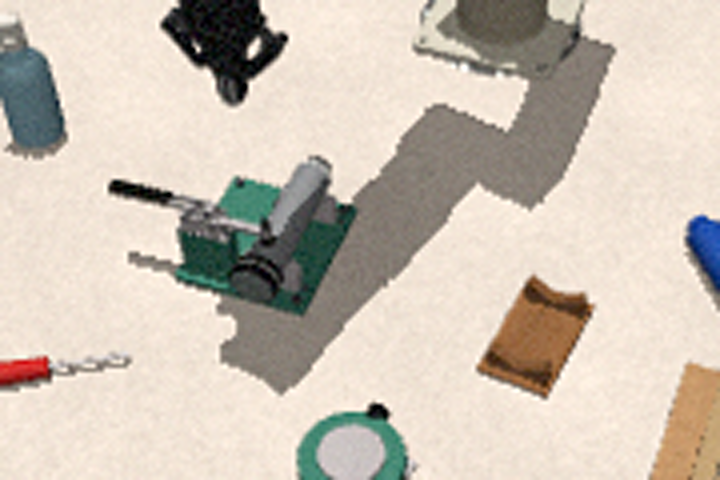

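The handle springs back to the same position it snapped into, just past level, so it's a stable lock. The pad is on top of the barrel and the barrel hasn't moved. I'll take one last look at the bystanders, then hand in.

Run:
```python
from h import *
a=np.load('pics/scene0.npz')['im'];im,D=grab_frame('scene')
for n,(x0,y0,x1,y1) in dict(bottle=(140,120,170,160),driver=(138,205,186,220),tribrach=(220,218,256,252),carton=(310,210,352,260),blue=(318,172,350,212),pink=(372,205,430,226)).items():
    print(n,np.abs(a[y0:y1,x0:x1].astype(int)-im[y0:y1,x0:x1]).mean().round(2))
s=state();print(s['time_s'],s['ft_force'].round(2));print(sign_off())
```

```text
bottle 3.3
driver 3.38
tribrach 3.43
carton 3.34
blue 4.73
pink 3.26
23.15 [-0.59  0.46  0.09]
the job is handed in; nothing more can be done
None
```

The barrel is in the cradle with the clamp locked on it, and I handed the job in at 23.2 s; no verdict is reported.

**What I did:** I picked the grey barrel off its rest and lowered it into the vees, objective head at the clamp end, stopping on light contact. I let go with the clamp still open and backed away to check it had settled. Then I pushed the handle down until it snapped past level and pressed on to a firm stop at 19 N.

**Last checks:**
- **Barrel:** it lies level, with its axis about 55.5 mm up and its middle about 1 to 2 mm from the seat's. It did not move when clamped.
- **Clamp:** the handle stays down by itself at about -0.05 rad, and the pad is on top of the barrel. While I pressed, it went further down (about -0.15 rad by the camera) and sprang back to -0.05 rad, the same place it had first snapped into. I took that as locked.
- **Bystanders:** the scene picture shows no change at any of them beyond image noise. The patch around the blue look-alike differed slightly more (4.7 against about 3.3), probably from the arm's shadow; I did not go near it.
- **Robot:** it was clear of everything, with about zero wrist force.

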